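# Push a feed roller up the ramp of a test stand into its seat

## Task

With the fingertips, push the smooth black roller from behind up the sloping ramp of the test stand, over the lip at the top, so that it drops into the seat and rests against the end stop. Push slowly and gently and keep your fingers behind it all the way, so that it neither runs away nor rolls back down; do not grip or lift it, and leave the bottle, the jar and the loupe beside the ramp where they stand.

Things in the scene. Friction and masses are not known exactly. Their poses are not given: they have to be found in the camera images.
- ramp: Small metal test stand, 285 x 116 mm, screwed down: an aluminium deck sloping up at 10 degrees between blue side guides (93 mm apart inside, 9 mm above the deck), with a blue end stop at the top. Origin: on the bench under its middle; x points level up the ramp towards the end stop, y across it, z up. In this frame the deck's face is at z = 30.1 mm + 0.176 x, from x = -105 to 90 mm.
- lip (a point): Middle of the lip at the top end of the sloping deck, x = 90 mm, z = 46 mm in the ramp's frame. Beyond it the seat lies about 5 mm lower: a roller pushed past the lip drops in by itself and stays. The seat's side cheeks reach z = 52 mm; the end stop closes it (inner face 35 mm beyond the lip, top at z = 80 mm).
- sill (a point): Middle of the top of the blue foot sill across the lower end of the deck, x = -102 mm, z = 20 mm in the ramp's frame; the sill is 8 mm thick and stands 8 mm above the deck. It keeps the roller from rolling off the lower end.
- seat (a point): Where the centre of the roller lies when it is seated: 105 mm up the x axis of the ramp, 61 mm above the bench, on the ramp's middle line.
- roller: Loose black roller of smooth hard plastic, 40 mm in diameter, 90 mm long, a steel journal 10 mm in diameter and 10 mm long at each end; 0.25 to 0.5 kg. Origin at its centre; its y axis runs along it, across the ramp. It starts against the foot sill, centre at x = -85 mm, z = 35.5 mm in the ramp's frame; on the slope its centre is at z = 50.4 mm + 0.176 x. Let go there, it rolls back down.
- bottle: Brown bottle with a white cap, 37 mm in diameter, 82 mm high, standing beside the ramp; origin at the centre of its base. Not to be moved.
- jar: White jar with a green lid, 53 mm in diameter, 42 mm high, standing beside the ramp; origin at the centre of its base. Not to be moved.
- lens: Black watchmaker's loupe, 34 mm in diameter, 27 mm high, standing beside the ramp; origin at the centre of its base. Not to be moved.
Mind the look-alikes: they are no part of the job. Leave any blue look-alike of the roller alone.

How it is judged:
On the way, in this order (a step that is already met when the one before it is completed fails the run):
1. the roller is half way up the slope with the fingers on it (x of roller in the frame of ramp between -0.01 and 0.07 m and contact force between the fingers and roller above 0.05 N).
2. the roller is in the seat (distance between roller and seat below 0.006 m), for 0.2 s.
At the end, for the whole second after the job is handed in: The roller lies at rest in the seat against the end stop: its centre within 6 mm of the seat point, its axis square across the ramp within 0.08 rad (distance between roller and seat below 0.006 m and angle between the y axis of roller and the y axis of ramp, either way round below 0.08 rad and linear speed of roller below 0.02 m/s); the robot touches nothing.
It fails at once if the roller ran on the slope, up or down, faster than 0.3 m/s (let go, flicked or rolled back) (x of roller in the frame of ramp below 0.08 m and linear speed of roller above 0.3 m/s).
It fails at once if the roller was lifted clear of the ramp ((x of roller in the frame of ramp below -0.04 m and z of roller in the frame of ramp above 0.06 m) or (x of roller in the frame of ramp below 0.03 m and z of roller in the frame of ramp above 0.072 m) or z of roller in the frame of ramp above 0.085 m).
It fails at once if the roller was gripped or rammed (more than 35 N from the fingers) (contact force between the fingers and roller above 35 N).
It fails at once if the bottle, the jar or the loupe was moved more than 15 mm or tipped (distance of any of bottle, jar, lens from where it was at the start of the episode above 0.015 m or angle between any of bottle, jar, lens's own z axis and vertical above 0.3 rad).
It also fails if it takes over 40 s, if anything falls off the work surface, if the arm or the gripper's body presses on something with over 40 N, if the wrist force passes 120 N, or if a joint passes its speed limit or range.

## Robot

A 6-joint arm with a two-finger parallel gripper is mounted at the origin on a cart in front of the work surface, level with it; the furniture and walls round the work are solid. World frame = base frame: x ahead of the robot, y to its left, z up, the work surface at z = 0. Lengths are in m, angles in rad, forces in N, time in s.
With the tool pointing down it reaches from about 0.3 to 0.875 m from the base axis. Payload 6.4 kg.
Tool frame: the origin (TCP) lies between the finger pads; the fingertips stand 11 mm ahead of it and the grasp point (between the pads) lies 8 mm behind it (ctrl.tcp_to_tips is the distance from the TCP to the fingertips, in m); x points along the fingers, z is the direction in which the jaws open and shut, and the axes are right-handed (so a half turn about x gives the same grasp; the last joint's range is limited). The gripper opens to 85 mm and grips with 20 to 120 N. Pads are 22 mm wide; open, the fingers measure 114 mm over their backs; the gripper's body (76 mm by 85 mm) begins 54 mm behind the grasp point. The pads swing forward as they close: fully open they stand 13 mm farther back than shut.
Start: joints at [-1.428, 0.181, 1.607, -0, 1.354, -0.206], TCP at [0.197, -0.54, 0.242] pointing down, gripper open.
Joint ranges: [-2.99, 2.99], [-0.89, 2.07], [0.3, 2.58], [-1.14, 4.28], [0, 2.63], [-3.12, 3.12]. Speed limits (rad/s): [2.57, 2.57, 3.01, 3.14, 3.14, 3.14].

## Interface

Orientations are given as a unit quaternion [w, x, y, z].
In Python, from bench import ctrl, eyes, hand_in gives the robot as it stands. The module is installed in compiled form; this text tells all that it offers.
- The arm moves only by the tool step_arm, never from a script. Its arguments are lists of equal length, an entry for each row: "xyz": the shift along the world's x, y, z in mm, a list of three; "spin": the turn about the world's z in rad; "fingers": the opening in per cent of the stroke, from 0 (shut) to 100 (fully open). A call has 1 to 10 rows; each row is the pose to reach, as a shift and turn from the pose commanded when the call began; what a row does not reach only later rows make up. A row lasts 1/10 s, in which the tool goes at most 50 mm and 8.59 degrees, less where a joint would pass 70% of its speed; a pose out of reach is approached as far as the arm can. A call with a gripper value outside its range is refused whole. The fingers move at their own pace and stop on an object; the grip force is fixed at half the most. Time passes only in rows, so rows that repeat a pose let the fingers close. It gives the time, the measured TCP pose, the force and the opening at its end, in the units of the state.
- ctrl.get_obs(): the state, without advancing time (a new reading comes with each control period).
- eyes.camera(name): name is "scene" or "top"; returns the picture (480x640x3 uint8, red, green, blue); there is no depth.
- eyes.camera_model(name): a dict with "vertical_fov" (degrees; the focal length in pixels is half the picture's height over the tangent of half this angle, whatever the lens; pixels are square), "cx", "cy" (the principal point, pixels), "dist_coeffs" ([k1, k2, p1, p2, k3] as OpenCV has them; the pictures are not rectified), "pose" (4x4, takes a point from camera to world coordinates). Camera axes: x right, y up, looking along -z (the intrinsics and any distortion apply to the point x, -y, -z); pixel columns grow to the right and rows downward; lengths in m; the calibration is good to about 2 mm. A picture is of the moment at which its call begins. camera_model takes no time and is no camera call.
- hand_in(): hands the job in, once; it reports no verdict.
The state is a dict: "time_s": time; "q": joint angles; "dq": joint speeds; "joint_efforts": joint torques, N m; "eef_pos": TCP position; "eef_rot": TCP orientation; "wrist_force": force on the tool from outside, world axes, zero at the start; "torque": the same for the moment, N m; "opening": opening from 0.0 (shut) to 1.0 (fully open).
Only numpy, scipy, OpenCV 4.12 (cv2) and the standard library are available. Lean on these libraries where they do the work, as an engineer would, in place of code of your own. Each camera call takes 0.05 s, during which the arm holds its last target.

## Working session

There is one attempt and no reset: what is moved stays moved. The work goes in short steps, Python scripts to look and compute and a tool call to move; the robot and the scene stay as the last step left them, time stands still between calls to the robot, and variables do not carry over. Pictures are saved under pics/ and viewed, and the job is handed in when it is done.

Besides the shell and the picture viewer there is one more tool, called after ">>>" by a JSON object that holds its "op" and its "data". step_arm: Moves the arm, as the interface text tells. Its arguments: {"type":"object","properties":{"xyz":{"type":"array"},"spin":{"type":"array"},"fingers":{"type":"array"}},"required":["xyz","spin","fingers"]}

```bash
mkdir -p pics; cat > h.py <<'E'
import numpy as np, cv2
from bench import ctrl, eyes, hand_in
def snap(n,f):
    im=eyes.camera(n); cv2.imwrite('pics/'+f,im[:,:,::-1]); return im
def K(m):
    f=240/np.tan(np.radians(m['vertical_fov'])/2)
    return np.array([[f,0,m['cx']],[0,f,m['cy']],[0,0,1.]]),np.array(m['dist_coeffs'],float)
def ray(m,uv):
    k,d=K(m); p=cv2.undistortPoints(np.array([[uv]],float),k,d)[0,0]
    T=np.array(m['pose']); return T[:3,3],T[:3,:3]@np.array([p[0],-p[1],-1])
def onz(m,uv,z):
    o,r=ray(m,uv); return o+r*(z-o[2])/r[2]
def proj(m,P):
    T=np.array(m['pose']); c=(np.atleast_2d(P)-T[:3,3])@T[:3,:3]
    k,d=K(m); c=c*[1,-1,-1]
    return cv2.projectPoints(c.reshape(-1,1,3),np.zeros(3),np.zeros(3),k,d)[0][:,0]
E
python3 - <<'E'
from h import *
for n in('scene','top'):
    snap(n,n+'0.png'); m=eyes.camera_model(n); print(n,m['vertical_fov'],m['cx'],m['cy'],m['dist_coeffs'],np.round(m['pose'],3).tolist())
o=ctrl.get_obs();print(o, ctrl.tcp_to_tips)
E
```

```text
scene 42.30181900527746 318.9382219677322 245.11197468372154 [-0.03931831  0.          0.          0.          0.        ] [[0.811, 0.301, -0.502, -0.08], [-0.585, 0.393, -0.71, -0.95], [-0.017, 0.869, 0.495, 0.73], [0.0, 0.0, 0.0, 1.0]]
top 55.968573998335124 311.75272575171476 234.7558883250608 [0.00169859 0.         0.         0.         0.        ] [[0.007, 0.982, -0.188, 0.361], [-1.0, 0.012, 0.022, 0.007], [0.024, 0.188, 0.982, 1.254], [0.0, 0.0, 0.0, 1.0]]
{'time_s': 0.1, 'q': array([-1.42831274e+00,  1.81463982e-01,  1.60789278e+00,  1.12116674e-06,
        1.35380306e+00, -2.06318661e-01]), 'dq': array([-0.0003284 , -0.00139645, -0.0012913 , -0.00140083, -0.00099508,
        0.0006627 ]), 'joint_efforts': array([ 6.58381359e-04, -4.45873439e+01, -3.52239311e+01, -2.57215042e-04,
        4.09789194e-03,  2.46080234e-06]), 'eef_pos': array([ 0.1964573 , -0.53989492,  0.24148314]), 'eef_rot': array([ 0.57879547,  0.40606043,  0.57955309, -0.40525171]), 'wrist_force': array([ 0.03729162, -0.22941922, -0.4088598 ]), 'torque': array([ 0.04046033, -0.01145425, -0.03937607]), 'opening': 1.002255049753574} 0.011
```

View pics/scene0.png

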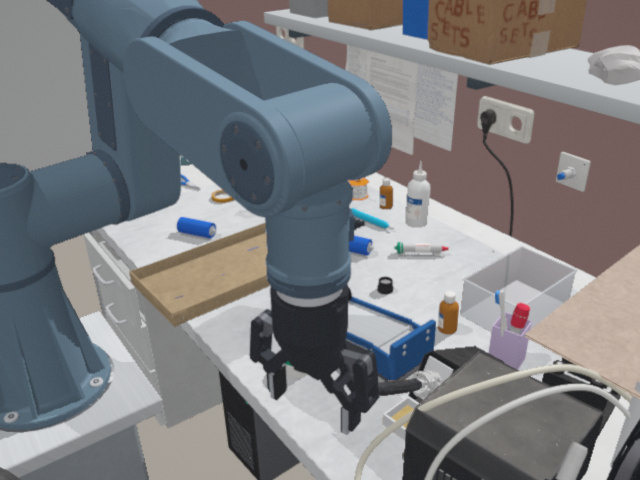

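View pics/top0.png

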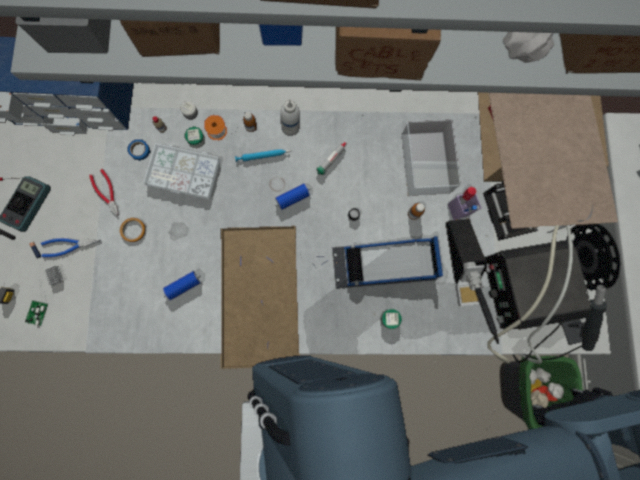

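```bash
python3 - <<'E'
import cv2
a=cv2.imread('pics/top0.png')[195:340,320:460];cv2.imwrite('pics/top0c.png',cv2.resize(a,None,fx=4,fy=4,interpolation=cv2.INTER_CUBIC))
a=cv2.imread('pics/scene0.png')[220:420,320:480];cv2.imwrite('pics/sc0c.png',cv2.resize(a,None,fx=3,fy=3,interpolation=cv2.INTER_CUBIC))
E
```

```text
(no output)
```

View pics/top0c.png

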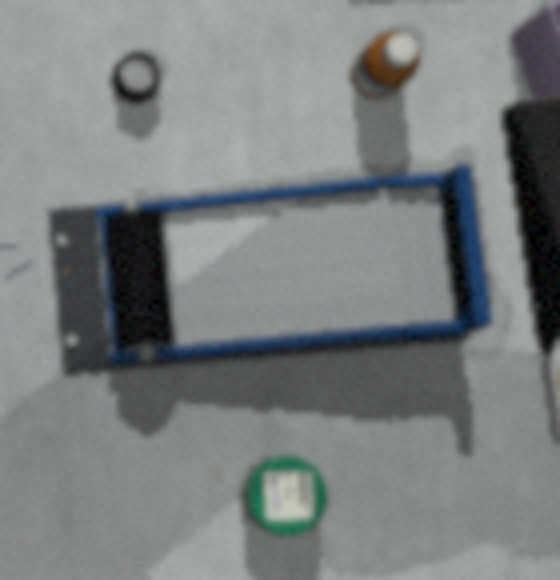

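View pics/sc0c.png

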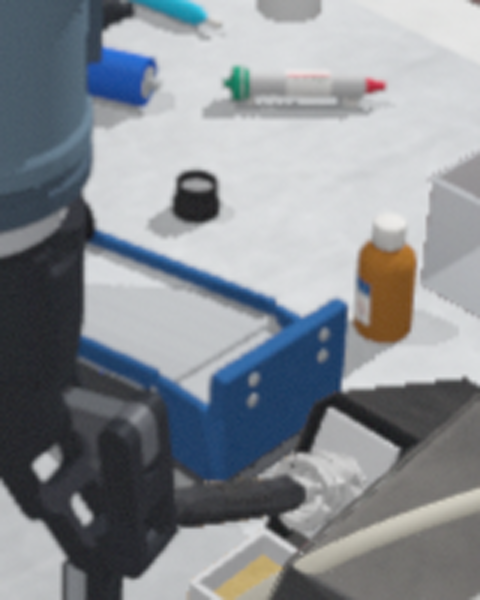

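```bash
python3 - <<'E'
from h import *
from scipy.optimize import least_squares
m=eyes.camera_model('top')
obs=[(-142.5,58,3,52,212),(-142.5,-58,3,66,373),(-85,55,35.5,132,203),(-85,-55,35.5,148,353),(125,58,80,454,168),(125,-58,80,470,330),(-65,46,39,161,212),(-65,-46,39,172,345),(90,46,46,444,190),(90,-46,46,458,320)]
P=np.array([o[:3] for o in obs])/1e3; uv=np.array([o[3:] for o in obs])/4+[320,195]-.4
def W(p,P):
    c,s=np.cos(p[2]),np.sin(p[2]);return P@np.array([[c,-s,0],[s,c,0],[0,0,1]]).T+[p[0],p[1],0]
f=lambda p:(proj(m,W(p,P))-uv).ravel()
r=least_squares(f,[.38,-.2,-1.5],loss='soft_l1');print(r.x,np.round(r.fun.reshape(-1,2),1).tolist())
np.save('p.npy',r.x)
g=lambda u,z:onz(m,(u[0]/4+320,u[1]/4+195),z)
print('seat',W(r.x,np.array([[.105,0,.061],[-.085,0,.0355]])))
for n,u,z in(('lens',(137,78),.027),('cap',(404,48),.082),('jar',(287,496),.042)):print(n,g(u,z))
a=cv2.imread('pics/scene0.png');s=eyes.camera_model('scene')
lines=[((90,-46,46),(90,46,46)),((125,-58,80),(125,58,80)),((-142,-58,0),(142,-58,0)),((-142,58,0),(142,58,0)),((-105,46.5,20.6),(90,46.5,55)),((-105,-46.5,20.6),(90,-46.5,55))]
b=cv2.imread('pics/top0.png')
for mm,im,n in((s,a,'s'),(m,b,'t')):
  im2=cv2.resize(im,None,fx=4,fy=4,interpolation=cv2.INTER_CUBIC)
  for l in lines:
    q=proj(mm,W(r.x,np.array(l)/1e3))*4+1.6;cv2.line(im2,tuple(int(v) for v in q[0]),tuple(int(v) for v in q[1]),(0,0,255),1)
  cv2.imwrite('pics/ov_%s.png'%n,im2[860:1460,1280:2000] if n=='s' else im2[820:1340,1300:1840])
E
```

```text
[ 0.5219898  -0.22376997 -1.47959973] [[-1.2, -0.6], [-0.9, 0.5], [0.5, -0.8], [0.6, 1.8], [-0.0, -2.1], [1.9, 0.8], [1.0, -0.6], [1.8, -0.3], [-13.2, 0.0], [-12.3, 1.1]]
seat [[ 0.53155218 -0.32833364  0.061     ]
 [ 0.51424883 -0.13912319  0.0355    ]]
lens [ 0.65581247 -0.1392074   0.027     ]
cap [ 0.66568933 -0.31294     0.082     ]
jar [ 0.3690098  -0.23409053  0.042     ]
```

View pics/ov_s.png

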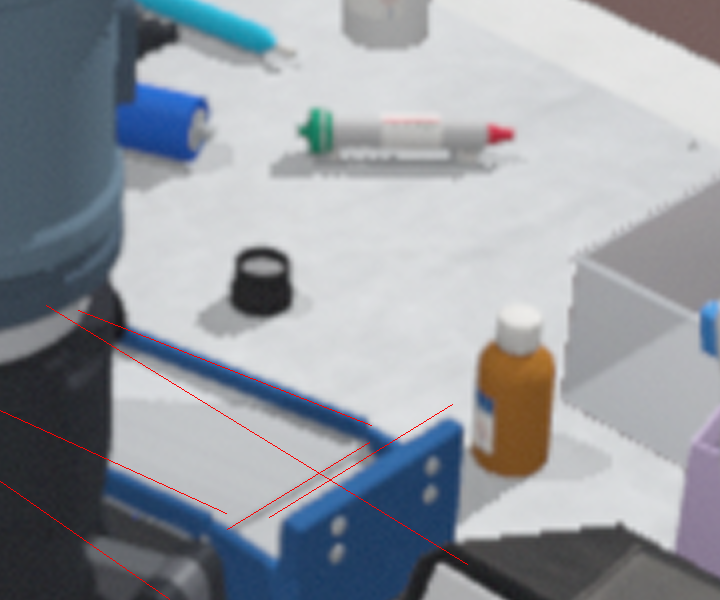

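View pics/ov_t.png

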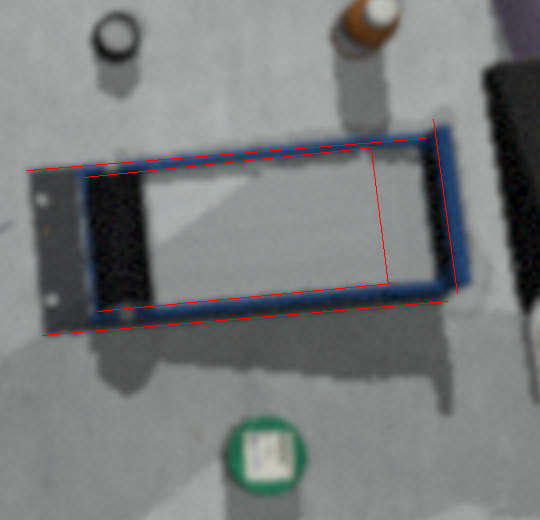

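```bash
python3 - <<'E'
import cv2
a=cv2.imread('pics/top0.png')[230:295,400:450];cv2.imwrite('pics/t1.png',cv2.resize(a,None,fx=9,fy=9,interpolation=cv2.INTER_CUBIC))
a=cv2.imread('pics/top0.png')[235:300,328:378];cv2.imwrite('pics/t2.png',cv2.resize(a,None,fx=9,fy=9,interpolation=cv2.INTER_CUBIC))
a=cv2.imread('pics/scene0.png')[290:385,340:445];cv2.imwrite('pics/s1.png',cv2.resize(a,None,fx=6,fy=6,interpolation=cv2.INTER_CUBIC))
E
```

```text
(no output)
```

View pics/t1.png

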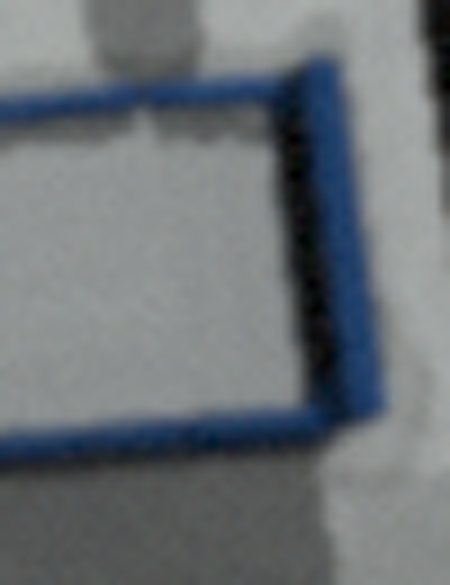

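View pics/t2.png

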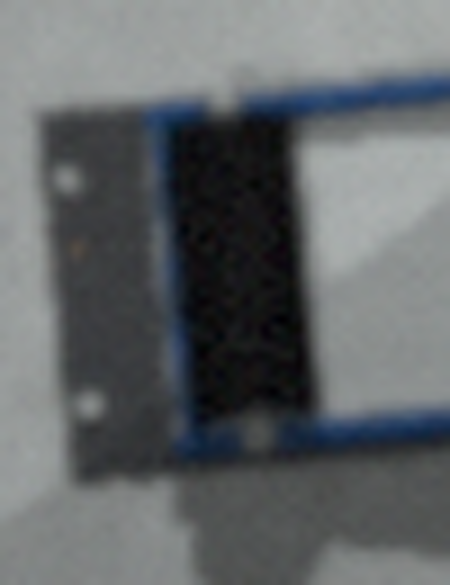

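View pics/s1.png

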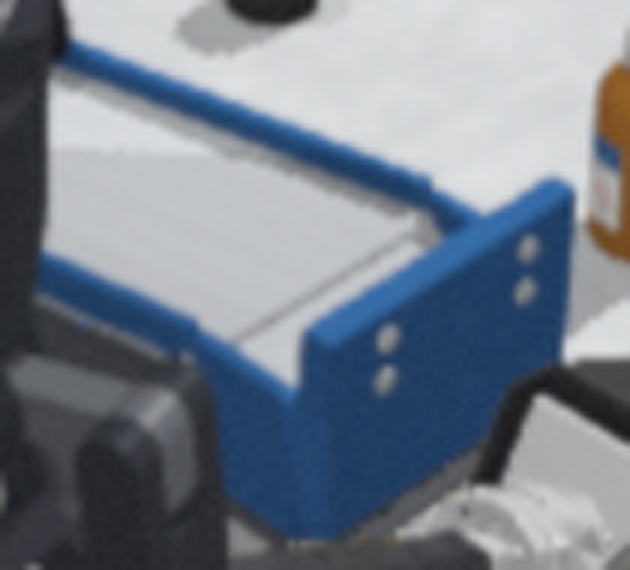

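```bash
python3 - <<'E'
from h import *
from scipy.optimize import least_squares
mt=eyes.camera_model('top');ms=eyes.camera_model('scene')
t1=lambda u,v:(u/9+400-.45,v/9+230-.45); t2=lambda u,v:(u/9+328-.45,v/9+235-.45); s1=lambda u,v:(u/6+340-.4,v/6+290-.4)
hw=55.
T=[(-142.5,58,3,*t2(42,118)),(-142.5,-58,3,*t2(75,482)),(-85,50,40.5,*t2(228,108)),(-85,-50,40.5,*t2(260,430)),(125,'h',80,*t1(305,62)),(125,'-h',80,*t1(350,415)),
(-67,45,43,*t2(295,125)),(-67,-45,43,*t2(318,408))]
S=[(90,46.5,46,*s1(420,235)),(90,-46.5,46,*s1(235,338)),(125,'h',80,*s1(555,180)),(125,'-h',80,*s1(308,325))]
def pts(L,h): return np.array([[a,(h if b=='h' else -h if b=='-h' else b),c] for a,b,c,_,_ in L])/1e3
def W(p,P):
    c,s=np.cos(p[2]),np.sin(p[2]);return P@np.array([[c,-s,0],[s,c,0],[0,0,1]]).T+[p[0],p[1],0]
uv=lambda L:np.array([l[3:] for l in L])
def f(p,sel='ts'):
    o=[]
    if 't' in sel:o.append(proj(mt,W(p,pts(T,p[3])))-uv(T))
    if 's' in sel:o.append(proj(ms,W(p,pts(S,p[3])))-uv(S))
    return np.vstack(o).ravel()
for sel in('t','s','ts'):
    r=least_squares(lambda p:f(p,sel),[.52,-.22,-1.48,50.]);print(sel,r.x,np.round(r.fun.reshape(-1,2),1).tolist())
np.save('p.npy',r.x)
print(W(r.x,np.array([[.105,0,.061],[-.085,0,.0355]])))
E
```

```text
t [ 0.52158834 -0.22341883 -1.47867674 52.36657909] [[-1.0, -0.4], [-0.8, 0.5], [0.5, -0.3], [0.7, 0.5], [-0.2, 0.2], [0.2, 0.2], [-0.1, -1.1], [0.8, 0.4]]
s [ 0.5190601  -0.2278501  -1.46856966 51.74824681] [[3.1, -2.4], [-1.8, 2.9], [-1.0, -1.2], [-0.1, 0.2]]
ts [ 0.52151744 -0.22515408 -1.47913531 51.91037875] [[-0.4, -0.4], [-0.2, 0.5], [1.1, -0.3], [1.3, 0.5], [0.5, 0.4], [0.8, 0.0], [0.5, -1.1], [1.4, 0.5], [2.9, -3.2], [-2.3, 1.7], [-1.3, -2.0], [-1.0, -0.9]]
[[ 0.53112837 -0.3297133   0.061     ]
 [ 0.51373716 -0.1405109   0.0355    ]]
```

```bash
cat >> h.py <<'E'
R0=np.array([.5215,-.2240]);YAW=-1.479
ex=np.array([np.cos(YAW),np.sin(YAW)]);ey=np.array([-ex[1],ex[0]])
def w(x,y=0): return R0+ex*x/1e3+ey*y/1e3
def inr(p): d=np.array(p)[:2]-R0; return d@ex*1e3,d@ey*1e3,p[2]*1e3
def st():
    from scipy.spatial.transform import Rotation as R
    o=ctrl.get_obs();q=o['eef_rot'];M=R.from_quat([q[1],q[2],q[3],q[0]]).as_matrix()
    jz=M[:2,2];a=np.arctan2(ey[1],ey[0])-np.arctan2(jz[1],jz[0]);a=(a+np.pi/2)%np.pi-np.pi/2
    print('t',round(o['time_s'],2),'ramp',np.round(inr(o['eef_pos']),1),'world',np.round(o['eef_pos']*1e3,1),'spin need',round(a,3),'tilt',np.round(M[:,0],3),'F',np.round(o['wrist_force'],2),'op',round(o['opening'],3),'q',np.round(o['q'],2))
    return o
E
python3 -c "
from h import *
o=st();t=w(-130);print((t-o['eef_pos'][:2])*1e3)"
```

```text
t 0.1 ramp [ 284.8 -352.6  241.5] world [ 196.5 -539.9  241.5] spin need 1.314 tilt [-0.     0.002 -1.   ] F [ 0.04 -0.23 -0.41] op 1.002 q [-1.43  0.18  1.61  0.    1.35 -0.21]
[313.12592881 445.34757415]
```

>>> {"op": "step_arm", "data": {"xyz": [[25,35,0],[50,72,0],[78,110,0],[105,150,0],[133,190,0],[160,228,0],[188,267,0],[215,305,0],[240,342,0],[265,378,0]], "spin": [0.12,0.25,0.38,0.5,0.63,0.76,0.9,1.03,1.15,1.25], "fingers": [50,50,50,50,50,50,50,50,50,50]}}

```text
time_s: 1.1
eef_pos: [0.4621, -0.1604, 0.2421]
eef_rot: [0.707, -0.012, 0.707, 0.012]
wrist_force: [1.2, -1.3, -0.0]
opening: 0.504
```

```bash
python3 -c "
from h import *
o=st();t=w(-130);print((t-o['eef_pos'][:2])*1e3)"
```

```text
t 1.1 ramp [-68.8 -53.3 242.1] world [ 462.1 -160.4  242.1] spin need 0.059 tilt [-0.  0. -1.] F [ 1.2  -1.25 -0.  ] op 0.504 q [-0.58 -0.01  1.82  0.    1.34 -0.61]
[47.45739977 65.84641677]
```

>>> {"op": "step_arm", "data": {"xyz": [[24,33,-10],[47,66,-30],[47,66,-70],[47,66,-110],[47,66,-145],[47,66,-145],[47,66,-145]], "spin": [0.03,0.06,0.06,0.06,0.06,0.06,0.06], "fingers": [50,50,50,50,50,50,50]}}

```text
time_s: 1.8
eef_pos: [0.5083, -0.0963, 0.0973]
eef_rot: [0.706, -0.031, 0.707, 0.031]
wrist_force: [1.0, -0.3, 0.9]
opening: 0.503
```

```bash
python3 -c "
from h import *
o=st();a=snap('scene','s2.png');b=snap('top','t2b.png')
for z in(0,-.011,-.02): print(proj(eyes.camera_model('scene'),o['eef_pos']+[0,0,z]),proj(eyes.camera_model('top'),o['eef_pos']+[0,0,z]))
f=lambda i:cv2.resize(i[:,:,::-1],None,fx=4,fy=4,interpolation=cv2.INTER_CUBIC)
cv2.imwrite('pics/s2c.png',f(a[200:350,240:430]))
cv2.imwrite('pics/t2c.png',f(b[210:330,290:450]))"
```

```text
t 1.8 ramp [-128.4   -1.5   97.3] world [508.3 -96.3  97.3] spin need 0.004 tilt [-0.001  0.001 -1.   ] F [ 0.99 -0.25  0.91] op 0.503 q [-0.42  0.24  1.86  0.    1.04 -0.5 ]
[[312.92521931 264.1690456 ]] [[341.42254564 263.61193404]]
[[313.0448551  268.94523687]] [[341.04916717 264.14167153]]
[[313.14196406 272.82120611]] [[340.74873519 264.56791521]]
```

View pics/s2c.png

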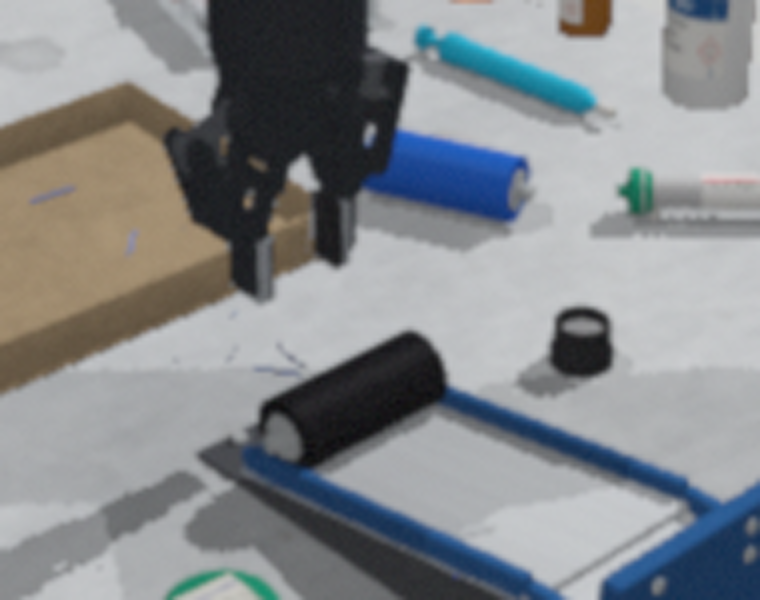

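View pics/t2c.png

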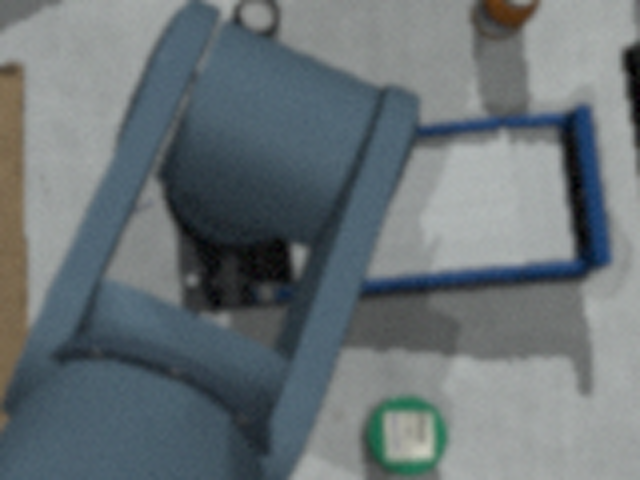

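```bash
python3 -c "
from h import *
m=eyes.camera_model('scene')
def P(x,y,z): return (proj(m,[*w(x,y),z/1e3])[0]-[240,200])*4+1.5
print('endface',P(-85,-45,35.5),'lip',P(90,-46.5,46),P(90,46.5,46),'stop',P(125,-52,80),'far top',P(-85,45,55.5))
o=st();t=w(-124);print((t-o['eef_pos'][:2])*1e3)"
```

```text
endface [285.96234069 434.70720983] lip [545.71062671 590.51066629] [689.71305232 502.37448258] stop [599.39316676 571.46585448] far top [422.87683336 330.51999107]
t 1.9 ramp [-127.4    0.2   99.4] world [510.  -97.1  99.4] spin need 0.004 tilt [ 0.003 -0.001 -1.   ] F [-0.19  0.27  0.13] op 0.502 q [-0.42  0.24  1.86  0.    1.04 -0.5 ]
[ 0.12098524 -3.37409141]
```

>>> {"op": "step_arm", "data": {"xyz": [[0,0,-25],[0,0,-48],[0,0,-60],[0,0,-60],[0,0,-60]], "spin": [0,0,0,0,0], "fingers": [50,50,50,50,50]}}

```text
time_s: 2.4
eef_pos: [0.5095, -0.0969, 0.0386]
eef_rot: [0.707, -0.031, 0.706, 0.031]
wrist_force: [0.3, 0.9, 0.4]
opening: 0.5
```

```bash
python3 -c "
from h import *
o=st();a=snap('scene','s3.png')
f=lambda i:cv2.resize(i[:,:,::-1],None,fx=5,fy=5,interpolation=cv2.INTER_CUBIC)
cv2.imwrite('pics/s3c.png',f(a[230:340,270:400]))"
```

```text
t 2.4 ramp [-127.7   -0.3   38.6] world [509.5 -96.9  38.6] spin need 0.004 tilt [ 0.002 -0.001 -1.   ] F [0.27 0.87 0.38] op 0.5 q [-0.42  0.34  1.88  0.    0.92 -0.5 ]
```

View pics/s3c.png

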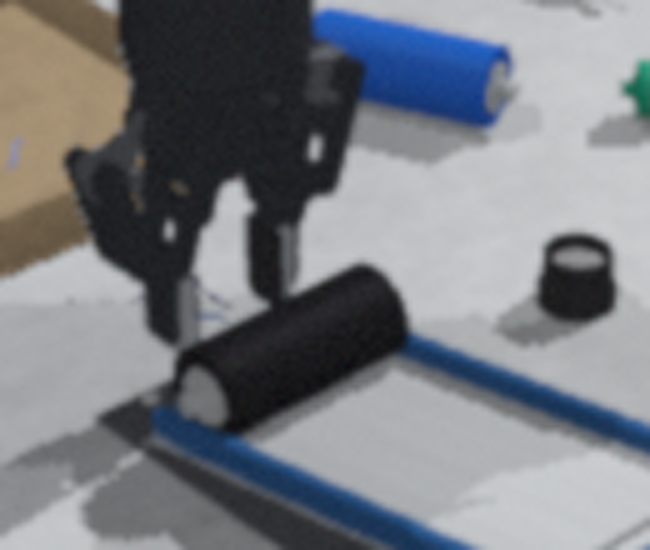

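Fingers are behind the roller (near finger about s3c (170,330)), tips above the sill and clear of it. I'll push up the slope slowly.

>>> {"op": "step_arm", "data": {"xyz": [[0.2,-2,0.2],[0.4,-4,0.4],[0.6,-6,0.6],[0.7,-8,0.8],[0.9,-10,1.2],[1.1,-12,1.6],[1.3,-14,2],[1.5,-16,2.4],[1.6,-18,2.8],[1.8,-20,3.2]], "spin": [0,0,0,0,0,0,0,0,0,0], "fingers": [50,50,50,50,50,50,50,50,50,50]}}

```text
time_s: 3.45
eef_pos: [0.5104, -0.1164, 0.0405]
eef_rot: [0.706, -0.031, 0.706, 0.031]
wrist_force: [-0.5, 2.9, 3.0]
opening: 0.498
```

```bash
python3 -c "
from h import *
o=st();a=snap('scene','s4.png')
f=lambda i:cv2.resize(i[:,:,::-1],None,fx=5,fy=5,interpolation=cv2.INTER_CUBIC)
cv2.imwrite('pics/s4c.png',f(a[230:340,270:400]))"
```

```text
t 3.45 ramp [-108.1   -1.2   40.5] world [ 510.4 -116.4   40.5] spin need 0.004 tilt [-0.  0. -1.] F [-0.48  2.85  3.01] op 0.498 q [-0.45  0.35  1.87  0.    0.93 -0.54]
```

View pics/s4c.png

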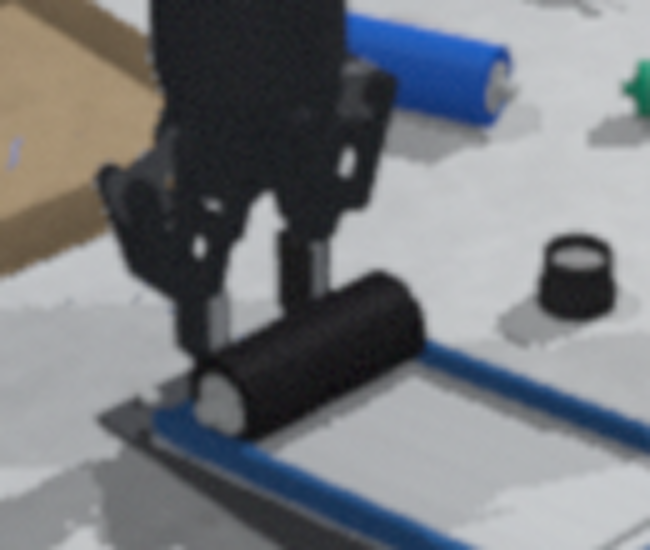

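>>> {"op": "step_arm", "data": {"xyz": [[0.3,-3,0.5],[0.5,-6,1],[0.8,-9,1.6],[1.1,-12,2.1],[1.4,-15,2.6],[1.6,-18,3.2],[1.9,-21,3.7],[2.2,-24,4.2],[2.5,-27,4.8],[2.8,-30,5.3]], "spin": [0,0,0,0,0,0,0,0,0,0], "fingers": [50,50,50,50,50,50,50,50,50,50]}}

```text
time_s: 4.5
eef_pos: [0.5132, -0.1466, 0.0458]
eef_rot: [0.706, -0.031, 0.706, 0.031]
wrist_force: [-0.0, 3.1, 1.3]
opening: 0.504
```

>>> {"op": "step_arm", "data": {"xyz": [[0.3,-3,0.5],[0.5,-6,1],[0.8,-9,1.6],[1.1,-12,2.1],[1.4,-15,2.6],[1.6,-18,3.2],[1.9,-21,3.7],[2.2,-24,4.2],[2.5,-27,4.8],[2.8,-30,5.3]], "spin": [0,0,0,0,0,0,0,0,0,0], "fingers": [50,50,50,50,50,50,50,50,50,50]}}

```text
time_s: 5.5
eef_pos: [0.516, -0.1766, 0.0511]
eef_rot: [0.706, -0.031, 0.706, 0.031]
wrist_force: [-0.7, 3.3, 1.7]
opening: 0.497
```

```bash
python3 -c "
from h import *
o=st();a=snap('scene','s5.png')
f=lambda i:cv2.resize(i[:,:,::-1],None,fx=4,fy=4,interpolation=cv2.INTER_CUBIC)
cv2.imwrite('pics/s5c.png',f(a[230:380,270:450]))"
```

```text
t 5.5 ramp [-47.7  -1.2  51.1] world [ 516.  -176.6   51.1] spin need 0.004 tilt [-0.  0. -1.] F [-0.74  3.28  1.74] op 0.497 q [-0.55  0.37  1.81 -0.    0.97 -0.64]
```

View pics/s5c.png

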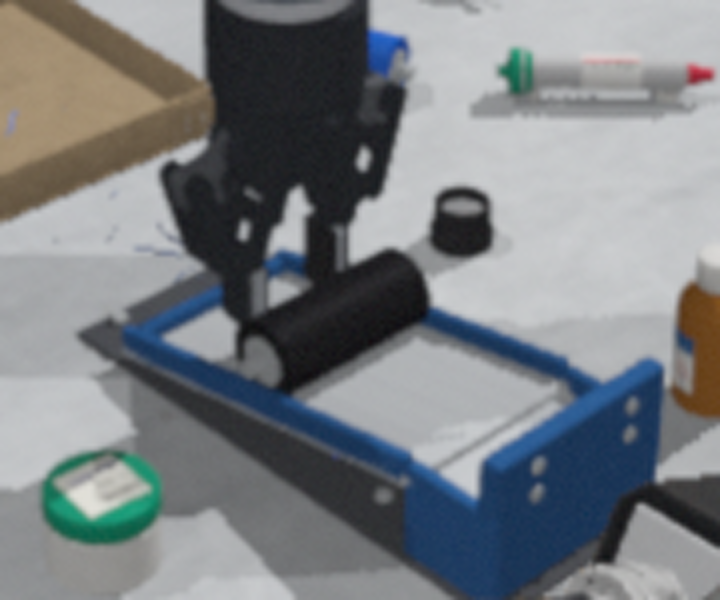

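The roller is square, with the fingers on it, at x of about -17 mm. I'll carry on.

>>> {"op": "step_arm", "data": {"xyz": [[0.3,-3,0.5],[0.5,-6,1],[0.8,-9,1.6],[1.1,-12,2.1],[1.4,-15,2.6],[1.6,-18,3.2],[1.9,-21,3.7],[2.2,-24,4.2],[2.5,-27,4.8],[2.8,-30,5.3]], "spin": [0,0,0,0,0,0,0,0,0,0], "fingers": [50,50,50,50,50,50,50,50,50,50]}}

```text
time_s: 6.55
eef_pos: [0.5188, -0.2066, 0.0564]
eef_rot: [0.706, -0.031, 0.706, 0.031]
wrist_force: [-0.9, 2.5, 2.2]
opening: 0.497
```

>>> {"op": "step_arm", "data": {"xyz": [[0.3,-3,0.5],[0.5,-6,1],[0.8,-9,1.6],[1.1,-12,2.1],[1.4,-15,2.6],[1.6,-18,3.2],[1.9,-21,3.7],[2.2,-24,4.2],[2.5,-27,4.8],[2.8,-30,5.3]], "spin": [0,0,0,0,0,0,0,0,0,0], "fingers": [50,50,50,50,50,50,50,50,50,50]}}

```text
time_s: 7.55
eef_pos: [0.5215, -0.2366, 0.0617]
eef_rot: [0.706, -0.031, 0.706, 0.031]
wrist_force: [-0.1, 3.0, 1.0]
opening: 0.5
```

>>> {"op": "step_arm", "data": {"xyz": [[0.3,-3,0.5],[0.5,-6,1],[0.8,-9,1.6],[1.1,-12,2.1],[1.4,-15,2.6],[1.6,-18,3.2],[1.9,-21,3.7],[2.2,-24,4.2],[2.2,-24,4.2]], "spin": [0,0,0,0,0,0,0,0,0], "fingers": [50,50,50,50,50,50,50,50,50]}}

```text
time_s: 8.45
eef_pos: [0.5238, -0.2613, 0.066]
eef_rot: [0.707, -0.031, 0.706, 0.031]
wrist_force: [-0.2, -0.1, -0.5]
opening: 0.499
```

```bash
python3 -c "
from h import *
o=st();a=snap('scene','s6.png')
f=lambda i:cv2.resize(i[:,:,::-1],None,fx=4,fy=4,interpolation=cv2.INTER_CUBIC)
cv2.imwrite('pics/s6c.png',f(a[230:380,270:450]))"
```

```text
t 8.45 ramp [37.3 -1.1 66. ] world [ 523.8 -261.3   66. ] spin need 0.004 tilt [ 0.    -0.001 -1.   ] F [-0.24 -0.14 -0.46] op 0.499 q [-0.66  0.42  1.7  -0.    1.02 -0.75]
```

View pics/s6c.png

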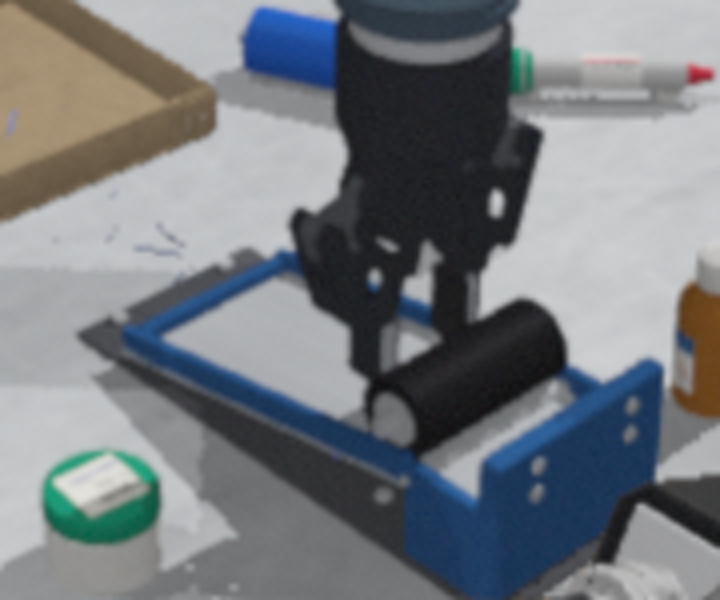

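>>> {"op": "step_arm", "data": {"xyz": [[0.2,-2,0.3],[0.4,-4,0.7],[0.6,-6,1],[0.7,-8,1.4],[0.9,-10,1.7],[1.1,-12,2.1],[1.3,-14,2.4],[1.5,-16,2.8],[1.7,-18,3],[1.8,-20,3]], "spin": [0,0,0,0,0,0,0,0,0,0], "fingers": [50,50,50,50,50,50,50,50,50,50]}}

```text
time_s: 9.5
eef_pos: [0.5256, -0.281, 0.0689]
eef_rot: [0.706, -0.031, 0.706, 0.031]
wrist_force: [0.4, -0.1, -0.2]
opening: 0.503
```

>>> {"op": "step_arm", "data": {"xyz": [[0.1,-1,0],[0.2,-2,0],[0.3,-3,0],[0.4,-4,0],[0.5,-5,0],[0.6,-6,0],[0.7,-7,0],[0.7,-8,0],[0.7,-8,0]], "spin": [0,0,0,0,0,0,0,0,0], "fingers": [50,50,50,50,50,50,50,50,50]}}

```text
time_s: 10.4
eef_pos: [0.5263, -0.2885, 0.0689]
eef_rot: [0.706, -0.031, 0.706, 0.031]
wrist_force: [-0.9, 0.1, -0.3]
opening: 0.495
```

```bash
python3 -c "
from h import *
o=st();a=snap('scene','s7.png')
f=lambda i:cv2.resize(i[:,:,::-1],None,fx=4,fy=4,interpolation=cv2.INTER_CUBIC)
cv2.imwrite('pics/s7c.png',f(a[230:380,270:450]))"
```

```text
t 10.4 ramp [64.7 -1.2 68.9] world [ 526.3 -288.5   68.9] spin need 0.004 tilt [ 0. -0. -1.] F [-0.91  0.08 -0.31] op 0.495 q [-0.7   0.44  1.66 -0.    1.04 -0.79]
```

View pics/s7c.png

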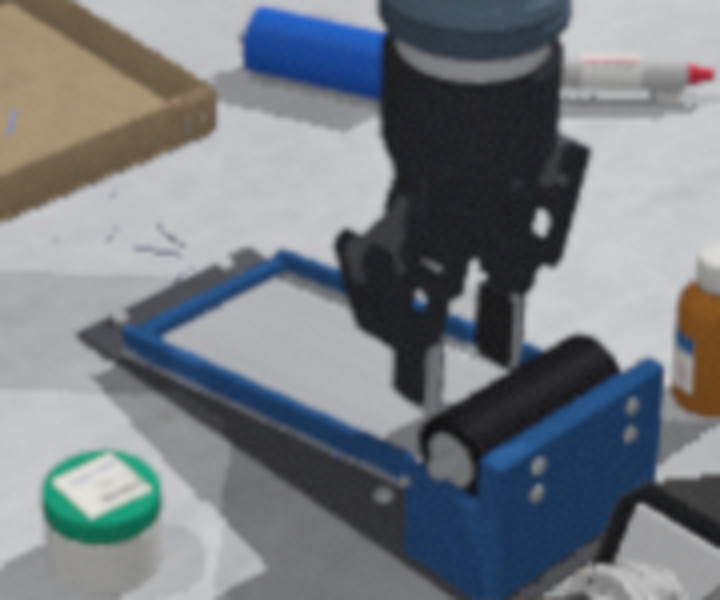

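```bash
python3 -c "
from h import *
m=eyes.camera_model('scene')
for x,z in((105,61),(95,66),(100,63)):print((proj(m,[*w(x,-45),z/1e3])[0]-[270,230])*4+1.5)
"
```

```text
[454.53557673 457.87075694]
[437.97906311 437.68532298]
[446.20202161 448.68721355]
```

>>> {"op": "step_arm", "data": {"xyz": [[-0.5,5,0],[-1,10,0],[-1.5,15,5],[-1.5,17,25],[-1.5,17,55],[-1.5,17,85],[-1.5,17,115],[-1.5,17,120],[-1.5,17,120]], "spin": [0,0,0,0,0,0,0,0,0], "fingers": [50,50,50,50,50,50,50,50,50]}}

```text
time_s: 11.35
eef_pos: [0.5254, -0.2715, 0.1904]
eef_rot: [0.707, -0.032, 0.706, 0.031]
wrist_force: [0.0, 0.4, 0.5]
opening: 0.503
```

>>> {"op": "step_arm", "data": {"xyz": [[-5,40,0],[-10,80,0],[-15,120,0],[-20,160,0],[-20,180,0],[-20,180,0],[-20,180,0]], "spin": [0,0,0,0,0,0,0], "fingers": [50,50,50,50,50,50,50]}}

```text
time_s: 12.05
eef_pos: [0.5041, -0.0909, 0.1877]
eef_rot: [0.706, -0.031, 0.707, 0.032]
wrist_force: [1.4, 0.2, 0.1]
opening: 0.5
```

```bash
python3 -c "
from h import *
o=st();a=snap('scene','s8.png');b=snap('top','t8.png')
f=lambda i:cv2.resize(i[:,:,::-1],None,fx=4,fy=4,interpolation=cv2.INTER_CUBIC)
cv2.imwrite('pics/s8c.png',f(a[230:380,290:470]))
cv2.imwrite('pics/t8c.png',f(b[195:340,320:460]))
m=eyes.camera_model('top')
for y in(-45,45):
 for x in(85,105): print(x,y,(proj(m,[*w(x,y),.061])[0]-[320,195])*4+1.5)
"
```

```text
t 12.05 ramp [-134.1   -5.1  187.7] world [504.1 -90.9 187.7] spin need 0.003 tilt [-0.002  0.    -1.   ] F [1.43 0.24 0.07] op 0.5 q [-0.41  0.1   1.82 -0.    1.23 -0.5 ]
85 -45 [407.40177655 321.69283753]
105 -45 [437.04998865 319.23611136]
85 45 [390.12761619 188.85146362]
105 45 [419.37993057 186.51229329]
```

View pics/s8c.png

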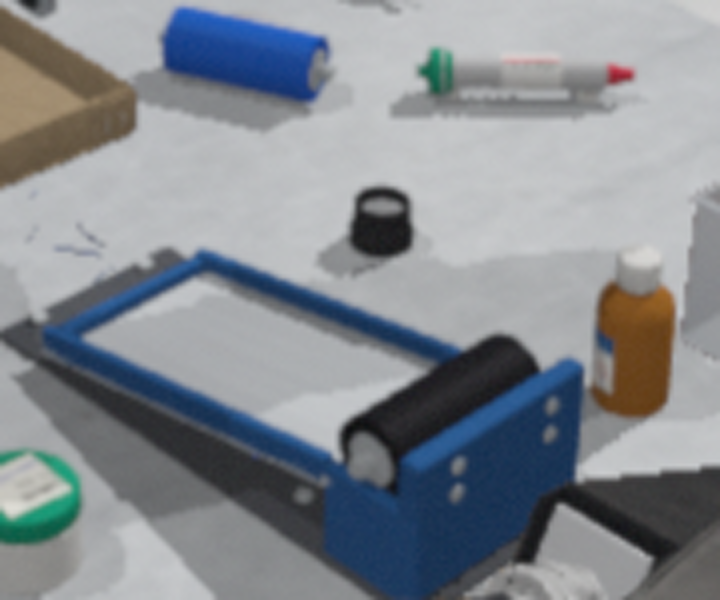

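View pics/t8c.png

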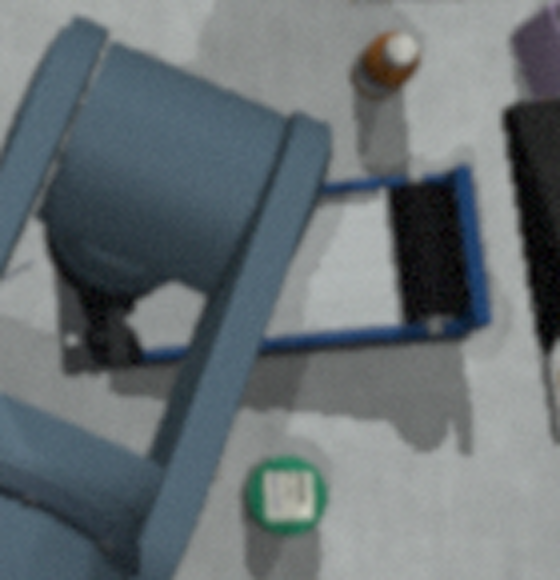

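```bash
python3 -c "
from h import *
st();print(hand_in())"
```

```text
t 12.15 ramp [-132.9   -4.8  188.2] world [504.5 -92.1 188.2] spin need 0.004 tilt [-0.001  0.    -1.   ] F [ 0.   -0.8   0.04] op 0.499 q [-0.41  0.1   1.81 -0.    1.23 -0.5 ]
the job is handed in; nothing more can be done
None
```

I pushed the roller slowly up the slope (20–30 mm/s, wrist force about 4 N in the readings) with the half-open fingertips behind it. It went over the lip and dropped into the seat. I then drew the fingers back, moved the arm up and clear, and handed the job in at 12.15 s; no verdict was reported.

**Seating:** in the last pictures the roller lies square in the seat against the end stop. Its near end face is within about 2 pixels, in a 4× enlarged crop, of where a seated roller should appear in the scene view, which is under 1 mm. Its rear edge agrees in the top view.

**Surroundings:** by eye, the bottle, jar and loupe stand where they did. The arm is well clear and the wrist force is close to zero.

**Disagreement:** separate fits of the ramp's position from the two cameras differed by about 2–4 mm. The scene view's lip points were also up to about 4 pixels off the combined fit. I used a position close to the top-camera fit, and it matched the roller and seat to about 1 mm.

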